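# Close the supply case: flap down, then cover

### The arm

A 6-joint arm with a two-finger parallel gripper is mounted at the origin on the work surface. World frame = base frame: x ahead of the robot, y to its left, z up, the work surface at z = 0. Lengths are in m, angles in rad, forces in N, time in s.
With the tool pointing down it reaches from about 0.325 to 0.75 m from the base axis. Payload 7.6 kg.
Tool frame: the origin (TCP) lies where the fingers leave the gripper's body, on its centre line; the fingertips stand 73 mm ahead of it and the grasp point (between the pads) lies 54 mm ahead of it; z points along the fingers, y is the line along which they close (so a half turn about z gives the same grasp; the last joint's range is limited). The gripper opens to 85 mm and grips with 20 to 120 N. Pads are 22 mm wide; open, the fingers measure 114 mm over their backs; the gripper's body (76 mm by 85 mm) begins 54 mm behind the grasp point. The pads swing forward as they close: fully open they stand 13 mm farther back than shut.
Start: joints at [-0.07, 0.052, 1.401, -0, 1.689, -0.07], TCP at [0.525, 0, 0.304] pointing down, gripper open.
Joint ranges: [-2.9, 2.9], [-0.91, 2.17], [0.12, 2.37], [-1.06, 4.2], [0.26, 2.73], [-2.93, 2.93]. Speed limits (rad/s): [2.57, 2.57, 3.01, 3.14, 3.14, 3.14].

### API

Orientations are given as a rotation vector (axis times angle).
In Python, from plant import bot, vision gives the robot as it stands. The module is installed in compiled form; this text tells all that it offers.
- The arm moves only by the shell command python3 -m inch 'ROWS' [FORCE]. ROWS is JSON, a list of rows, each a list of 5 numbers: the opening, from -1 (shut) to 1 (fully open), then the shift along the tool's x, y, z in m, then the turn about the tool's z in degrees. A call has exactly 10 rows; each row is the pose to reach, as a shift and turn from the pose commanded when the call began, along the tool's axes at that moment; what a row does not reach only later rows make up. A row lasts 1/8 s, in which the tool goes at most 62.5 mm and 10.7 degrees, less where a joint would pass 70% of its speed; a pose out of reach is approached as far as the arm can. A call with a gripper value outside its range is refused whole. The fingers move at their own pace and stop on an object; FORCE is the grip in N (left out, the last holds). Time passes only in rows, so rows that repeat a pose let the fingers close, or fill a call up. It gives the time, the measured TCP pose, the force, the opening and the grip force at its end, in the units of the state.
- bot.observe(): the state, without advancing time (a new reading comes with each control period).
- vision.snapshot(name): name is "scene" or "side" or "wrist"; returns (picture, depth): 420x560x3 uint8, red, green, blue; 420x560 float32, m along the optical axis (not along the pixel's ray), 0 where there is no reading.
- vision.get_calibration(name): a dict with "fovy" (degrees; the focal length in pixels is half the picture's height over the tangent of half this angle, whatever the lens; pixels are square), "cx", "cy" (the principal point, pixels), "k1" (the pictures are not rectified: a ray, as slopes to the right and down, at radius r is drawn at 1 + k1 r^2 times it, then the intrinsics apply), "R" (3x3) and "t" (3): a world point X has camera coordinates R X + t; the wrist camera has in their place "tool_from_camera" (4x4, takes a point from camera to tool coordinates, whose origin is the TCP and whose axes are the flange's). Camera axes: x right, y down, z forward; pixel columns grow to the right and rows downward; lengths in m; the calibration is good to about 2 mm. A picture is of the moment at which its call begins: read the wrist's pose just before it. get_calibration takes no time and is no camera call.
- bot.sign_off(): hands the job in; it is judged then, once.
The state is a dict: "time": time; "q": joint angles; "qd": joint speeds; "joint_torque": joint torques, N m; "position": TCP position; "tool_rot": TCP orientation; "ft_force": force on the tool from outside, world axes, zero at the start; "ft_torque": the same for the moment, N m; "width": opening from 0.0 (shut) to 1.0 (fully open); "grip_force": force on a finger pad.
Only numpy, scipy, OpenCV 4.12 (cv2) and the standard library are available. Lean on these libraries where they do the work, as an engineer would, in place of code of your own. Each camera call takes 0.05 s, during which the arm holds its last target. There are 200 camera calls.

### The job

Close up the wooden supply case on the cutting mat: first push its upright orange flap down flat over the pencils while the cover still stands open, then push the cover over until it is fully shut. Only push with the fingers: do not pick up, tip or shove the case, and leave the eraser in it and everything else on the table where it is.

Things in the scene. Friction and masses are not known exactly. Their poses are not given: they have to be found in the camera images.
- case: Open-topped plywood case, loose on the table, 2.3 to 2.9 kg in all, outside 240 (its x) x 190 (its y) x 60 mm high, walls and floor 8 mm. Origin: centre of underside; z up. Flap hinged along the -y wall, cover along the +y wall. Pencils lie fixed in the -y half; a divider (4 mm thick, top 44 mm above the table) runs along x at y = 24 mm. It slides if pushed sideways with over 10 N or so.
- flap (a joint): Angle of the orange plastic flap, rad: 0 = folded flat over the pencils (upper face 50 mm above the table, 10 mm below the rim), 1.57 = upright, stop at 1.75; starts at 1.35 to 1.65. 210 mm wide (case x), 100 mm from hinge to free edge, 4 mm thick. Stiff hinge: it stays where it is left; 0.5 to 1 N at the free edge moves it. Folding, the free edge swings towards the case's +y.
- flap_hinge (a point): Mid-width point of the flap's hinge axis, which runs along the case's x at y = -83, z = 46 mm in the case's frame. The flap's 4 mm thickness lies on the outer side of the axis. Push on that outer face: it looks to the case's -y when upright and is on top when folded.
- flap_edge (a point): Middle of the flap's free edge, mid-thickness; 100 mm from the hinge axis.
- cover (a joint): Angle of the brown wooden cover, rad: 0 = fully shut on the rim (upper face 68.5 mm above the table), 1.57 = upright, more = leaning out to the case's +y, stop at 2.1; starts at 1.65 to 1.95. 240 mm wide (case x), 190 mm from hinge to free edge, 8 mm thick, 0.28 kg. Stiff hinge: it stays at any angle and must be pushed all the way; 0.5 to 3.5 N at the free edge moves it.
- cover_hinge (a point): Mid-width point of the cover's hinge axis, which runs along the case's x at y = +95, z = 60.5 mm in the case's frame. The cover's 8 mm thickness lies on the outer side of the axis. Push on that outer face: it looks to the case's +y when open and is on top when shut. Closing, the free edge swings over towards the case's -y wall.
- cover_edge (a point): Middle of the cover's free edge, mid-thickness; 190 mm from the hinge axis. Brass corners mark this edge.
- eraser: White eraser 44 x 22 x 14 mm, loose on the case's floor between the divider and the +y wall, clear of the flap; origin: centre of its underside. Leave it there.
- glue: Yellow glue bottle, upright, 48 mm across, 115 mm tall; origin: centre of its underside. It stands just beyond the case's +x side. Leave it alone.
- cross: Cardboard cross of two upright strips 110 x 8 x 40 mm high; origin: centre of its underside. It stands on the case's -y side, beside the flap. Leave it alone.
- marker: Green marker 130 x 13 x 13 mm lying on the case's +y side, about under the leaning cover; origin: centre of its underside. Leave it alone.
- tape: Blue tape roll lying flat, 84 mm across, 24 mm high, beyond the case's +x side; origin: centre of its underside. Leave it alone.
- cup: White cup, 80 mm across, 95 mm high, on the right of the table; origin: centre of its underside. Leave it alone.
- sketchbook: Sketchbook 156 x 216 x 19 mm lying on the left of the table; origin: centre of its underside. Leave it alone.
- square: Flat steel L-square, 4 mm thick, blade 260 mm, leg 145 mm, lying on the right of the table; origin: middle of its blade's underside. Leave it alone.

How it is judged:
On the way, in this order (a step that is already met when the one before it is completed fails the run):
1. the flap is folded down flat while the cover still stands open (value of joint flap below 0.12 rad and value of joint cover above 1.2 rad), for 0.2 s.
2. the cover is swung fully shut over the folded flap (value of joint cover below 0.05 rad and value of joint flap below 0.12 rad), for 0.2 s.
At the end, for the whole second after the job is handed in: The cover is fully shut (under 0.05 rad, about 9 mm at its free edge) over the flap, which lies flat (under 0.12 rad); the case is at rest within 40 mm of where it stood, level; the eraser is still in its compartment; every other thing on the table is within 30 mm of its start and upright (all of step 2 and velocity of joint cover below 0.05 rad/s and distance of case from where it was at the start of the episode below 0.04 m and angle between case's own z axis and vertical below 0.05 rad and linear speed of case below 0.02 m/s and z of eraser in the frame of case below 0.03 m and y of eraser in the frame of case between 0.02 and 0.09 m and distance of each of glue, cross, marker, tape, cup, sketchbook, square from where it was at the start of the episode below 0.03 m and angle between each of glue, cross, marker, tape, cup, sketchbook, square's own z axis and vertical below 0.2 rad); the robot touches nothing.
It fails at once if the cover is brought down while the flap is still standing (value of joint cover below 0.9 rad and value of joint flap above 0.35 rad).
It fails at once if the case is lifted, tipped or shoved about (height (world z) of case above 0.015 m or angle between case's own z axis and vertical above 0.12 rad or distance of case from where it was at the start of the episode above 0.06 m).
It fails at once if the eraser is taken out of the case (z of eraser in the frame of case above 0.05 m).
It fails at once if another thing on the table is moved, lifted or knocked over (distance of any of glue, cross, marker, tape, cup, sketchbook, square from where it was at the start of the episode above 0.04 m or angle between any of glue, cross, marker, tape, cup, sketchbook, square's own z axis and vertical above 0.5 rad).
It also fails if it takes over 54 s, if anything falls off the work surface, if the arm or the gripper's body presses on something with over 40 N, if the wrist force passes 120 N, or if a joint passes its speed limit or range.

## Working session

There is one attempt and no reset: what is moved stays moved. The work goes in short steps, Python scripts to look and compute and a shell command to move; the robot and the scene stay as the last step left them, time stands still between calls to the robot, and variables do not carry over. Pictures are saved under pics/ and viewed, at most 10 in all, crops included, and the job is handed in when it is done.

```bash
mkdir -p pics
cat > h.py <<'E'
import numpy as np, cv2
from plant import bot, vision
def pts(name, depth, cal=None, pose=None):
    c=vision.get_calibration(name); h,w=depth.shape
    f=h/2/np.tan(np.radians(c["fovy"])/2)
    K=np.array([[f,0,c["cx"]],[0,f,c["cy"]],[0,0,1.]])
    u,v=np.meshgrid(np.arange(w),np.arange(h))
    p=np.stack([u,v],-1).reshape(-1,1,2).astype(float)
    n=cv2.undistortPoints(p,K,np.array([c["k1"],0,0,0.])).reshape(h,w,2)
    P=np.dstack([n*depth[...,None],depth])
    if "R" in c: return (P-np.array(c["t"]))@np.array(c["R"])
    T=np.array(c["tool_from_camera"]); P=P@T[:3,:3].T+T[:3,3]
    R=cv2.Rodrigues(np.array(pose["tool_rot"]))[0]
    return P@R.T+np.array(pose["position"])
E
python3 - <<'E'
from h import *
s=bot.observe(); print(s)
for n in ("scene","side"):
    im,d=vision.snapshot(n); cv2.imwrite(f"pics/{n}0.png",im[...,::-1]); np.save(n+"0.npy",pts(n,d)*(d>0)[...,None])
    print(n,vision.get_calibration(n))
E
```

```text
{'time': 0.0, 'q': array([-7.02801339e-02,  5.28425520e-02,  1.40173688e+00, -2.70278658e-06,
        1.68855810e+00, -7.02894381e-02]), 'qd': array([-0.00071901,  0.00085261, -0.00205033,  0.00080559, -0.00033339,
        0.00034416]), 'joint_torque': array([ 8.02730119e-04, -3.81666934e+01, -3.60182977e+01,  8.43031398e-05,
        6.19437444e-03, -2.66336252e-05]), 'position': array([5.24819468e-01, 4.55287793e-05, 3.03063158e-01]), 'tool_rot': array([-2.22060767e+00, -2.22062763e+00,  1.59378168e-03]), 'ft_force': array([ 0.18521776,  0.61794308, -0.5162996 ]), 'ft_torque': array([-0.00743728,  0.01435743,  0.02900479]), 'grip_force': 0.0, 'width': 0.9979640446940745}
scene {'fovy': 49.17866667111064, 'cx': 286.5668585095097, 'cy': 211.21507031581493, 'k1': 0.0014682509817907847, 'R': array([[ 0.36540394,  0.93079789, -0.00975976],
       [ 0.79011135, -0.31568377, -0.52542156],
       [-0.49214228,  0.18427981, -0.85078607]]), 't': array([-0.18001406, -0.39073191,  1.80824222])}
side {'fovy': 42.01952731314703, 'cx': 276.0011291316978, 'cy': 220.36374497282713, 'k1': 0.023230694454162034, 'R': array([[-0.98898388, -0.14786966,  0.00674079],
       [-0.11449772,  0.73533555, -0.667961  ],
       [ 0.09381443, -0.66137447, -0.74416575]]), 't': array([0.53038932, 0.11119568, 1.44433281])}
```

View pics/scene0.png

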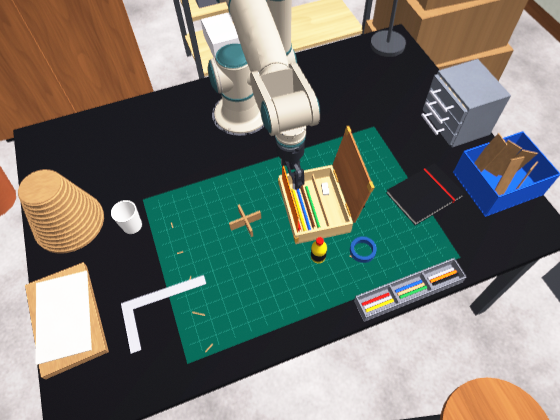

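View pics/side0.png

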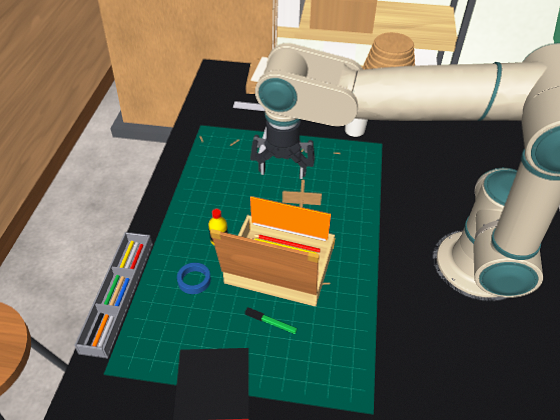

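The scene view shows the case at about (315,205), the flap at (287,205) on its left, the cover at (352,175), the glue at (319,250) and the cross at (245,218). The side view shows the orange flap at (290,218) and the brown cover's outer face at (270,265), with the marker in front at (270,320).

```bash
cat > m.py <<'E'
from h import *
X={n:np.load(n+"0.npy") for n in("scene","side")}
I={n:cv2.imread(f"pics/{n}0.png") for n in X}
H={n:cv2.cvtColor(I[n],cv2.COLOR_BGR2HSV) for n in X}
def box(n,x0,y0,x1,y1):
    m=np.zeros(I[n].shape[:2],bool); m[y0:y1,x0:x1]=1; return m&(X[n][...,2]!=0)
# rim from scene + side
P=[]
for n,b in(("scene",(270,155,360,245)),("side",(205,195,345,310))):
    Q=X[n][box(n,*b)]; Q=Q[(Q[:,2]>.054)&(Q[:,2]<.066)]; P.append(Q); r=cv2.minAreaRect((Q[:,:2]*1000).astype(np.float32)); print(n,len(Q),r)
def plane(Q):
    c=np.median(Q,0); 
    for _ in range(3):
        u,s,v=np.linalg.svd(Q-Q.mean(0),full_matrices=False); d=abs((Q-Q.mean(0))@v[2]); Q=Q[d<max(.004,1.5*np.median(d))]
    return Q.mean(0),v[2],Q
h=H["side"]
m=box("side",245,195,335,240)&(h[...,0]<16)&(h[...,1]>220)&(h[...,2]>220)
for nm,mm in(("flap",m),("cover",box("side",228,245,310,280))):
    Q=X["side"][mm]; Q=Q[Q[:,2]>.07]; c,nv,Q=plane(Q)
    nv=nv*np.sign(nv[1]); print(nm,len(Q),c.round(3),nv.round(3),"yaw of normal",np.degrees(np.arctan2(nv[1],nv[0])).round(1),"z",Q[:,2].min(),Q[:,2].max(),"elev",np.arcsin(nv[2]).round(3))
    k=np.argsort(Q[:,2])[-20:]; print(Q[k].mean(0)); print("x ext",Q[Q[:,0].argmin()],Q[Q[:,0].argmax()])
for nm,n,b in(("glue","scene",(305,235,332,265)),("cross","scene",(225,200,265,238))):
    Q=X[n][box(n,*b)]; Q=Q[Q[:,2]>.015]; print(nm,Q.min(0),Q.max(0),np.median(Q,0))
E
python3 m.py
```

```text
scene 613 ((517.3526000976562, 92.0505142211914), (197.65869140625, 246.091064453125), 82.52222442626953)
side 624 ((555.361572265625, 89.51266479492188), (200.7848663330078, 326.8152160644531), 82.27310943603516)
flap 66 [0.495 0.009 0.13 ] [0.143 0.99  0.001] yaw of normal 81.8 z 0.07003183889883474 0.14718497555400423 elev 0.001
[0.50708052 0.00772327 0.14491006]
x ext [0.39792752 0.02434917 0.11130183] [ 0.60483917 -0.00901717  0.08978768]
cover 2537 [0.524 0.211 0.168] [ 0.135  0.975 -0.175] yaw of normal 82.1 z 0.0704486176843663 0.2501712723612184 elev -0.176
[0.46971239 0.23174143 0.24823443]
x ext [0.42883334 0.22042705 0.13714458] [0.6279019  0.18000442 0.07266186]
glue [0.62383255 0.00366794 0.0158324 ] [0.7185971  0.08132948 0.11870221] [0.69972621 0.02381288 0.06751117]
cross [ 0.43221709 -0.20136927  0.01543232] [ 0.54501263 -0.09214658  0.04599529] [ 0.49056193 -0.14754432  0.0351685 ]
```

```bash
python3 -m inch '[[-1,-0.022,-0.024,0,4],[-1,-0.022,-0.024,0,8],[-1,-0.022,-0.024,0,8],[-1,-0.022,-0.024,0.02,8],[-1,-0.022,-0.024,0.05,8],[-1,-0.022,-0.024,0.08,8],[-1,-0.022,-0.024,0.105,8],[-1,-0.022,-0.024,0.105,8],[-1,-0.022,-0.024,0.105,8],[-1,-0.022,-0.024,0.105,8]]' 20
python3 - <<'E'
from h import *
for n in ("scene","side"):
    im,d=vision.snapshot(n); cv2.imwrite(f"pics/{n}1.png",im[...,::-1])
a=cv2.imread("pics/side1.png")[130:330,180:380]; b=cv2.imread("pics/scene1.png")[120:270,220:420]
cv2.imwrite("pics/c1.png",np.hstack([cv2.resize(a,(400,400)),cv2.resize(b,(400,300)).copy() if 0 else cv2.resize(b,(400,400))]))
E
```

```text
time: 1.35
position: [0.5016, -0.022, 0.2004]
tool_rot: [2.369, 2.06, 0.003]
ft_force: [-0.1, 1.2, -0.1]
width: 0.002
grip_force: 0.0
```

View pics/c1.png

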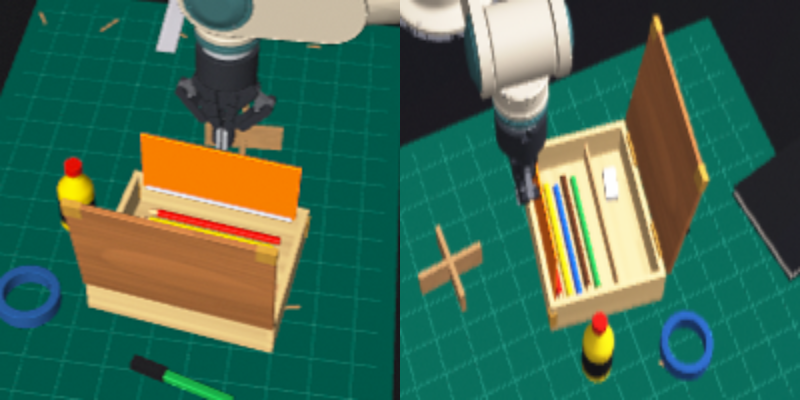

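The fingers are behind the flap, mid-width, clear of the cross. Next I swing the flap along its arc.

```bash
python3 -m inch '[[-1,0.008,0,0.004,0],[-1,0.017,0,0.006,0],[-1,0.026,0,0.007,0],[-1,0.035,0,0.008,0],[-1,0.043,0,0.009,0],[-1,0.051,0,0.013,0],[-1,0.059,0,0.017,0],[-1,0.066,0,0.021,0],[-1,0.073,0,0.028,0],[-1,0.08,0,0.035,0]]'
python3 -m inch '[[-1,0.003,0,0.005,0],[-1,0.007,0,0.010,0],[-1,0.010,0,0.016,0],[-1,0.012,0,0.022,0],[-1,0.014,0,0.029,0],[-1,0.015,0,0.034,0],[-1,0.016,0,0.038,0],[-1,0.016,0,0.041,0],[-1,0.016,0,0.043,0],[-1,0.016,0,0.043,0]]'
python3 - <<'E'
from h import *
for n in ("scene","side"):
    im,d=vision.snapshot(n); cv2.imwrite(f"pics/{n}2.png",im[...,::-1])
a=cv2.imread("pics/side2.png")[130:330,180:380]; b=cv2.imread("pics/scene2.png")[120:270,220:420]
cv2.imwrite("pics/c2.png",np.hstack([cv2.resize(a,(400,400)),cv2.resize(b,(400,400))]))
E
```

```text
time: 2.7
position: [0.5122, 0.0577, 0.1634]
tool_rot: [2.371, 2.061, -0.0]
ft_force: [-0.1, -1.1, 0.7]
width: 0.002
grip_force: 0.4
time: 3.95
position: [0.5145, 0.0732, 0.1225]
tool_rot: [2.371, 2.061, 0.001]
ft_force: [-6.9, -0.1, 11.6]
width: 0.003
grip_force: 5.8
```

View pics/c2.png

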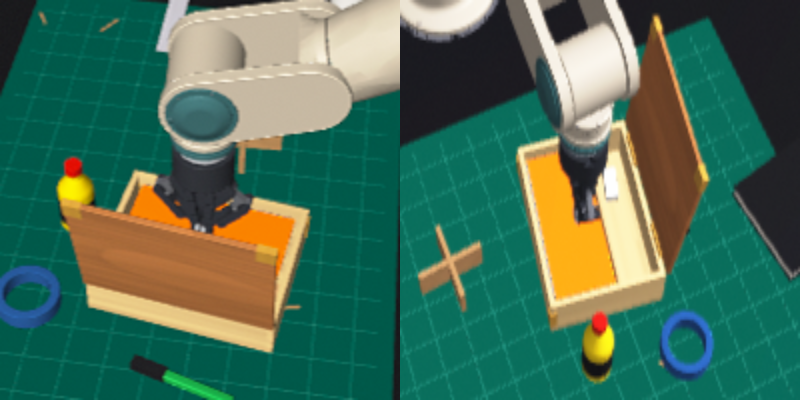

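The flap lies flat, with only the fingers on it, and the cover is still open. Next I lift, cross over the cover and go behind it.

```bash
python3 -m inch '[[-1,0,0,-0.05,0],[-1,0,0,-0.11,0],[-1,0,0,-0.17,0],[-1,0,0,-0.23,0],[-1,0,0,-0.245,0],[-1,0.05,0,-0.245,0],[-1,0.1,0,-0.245,0],[-1,0.15,0,-0.245,0],[-1,0.2,0,-0.245,0],[-1,0.2,0,-0.245,0]]'
python3 - <<'E'
from h import *
im,d=vision.snapshot("side"); P=pts("side",d); cv2.imwrite("pics/side3.png",im[...,::-1])
im2,d2=vision.snapshot("scene"); P2=pts("scene",d2); cv2.imwrite("pics/scene3.png",im2[...,::-1])
cv2.imwrite("pics/c3.png",np.hstack([cv2.resize(a,(400,400)) for a in (im[130:330,180:380,::-1],im2[120:270,220:420,::-1])]))
c=np.array([.517,.092]); ex=np.array([.990,-.139]); ey=np.array([.139,.990])
for Q,im in((P,im),(P2,im2)):
    h=cv2.cvtColor(im,cv2.COLOR_RGB2HSV); q=np.dstack([(Q[...,:2]-c)@ex,(Q[...,:2]-c)@ey,Q[...,2]])
    m=(abs(q[...,0])<.1)&(q[...,1]>-.07)&(q[...,1]<.01)&(h[...,0]<20)&(h[...,1]>200)&(q[...,2]<.12)&(q[...,2]>.03)
    print("flap z",m.sum(),np.median(q[m],0) if m.any() else 0)
E
```

```text
time: 5.3
position: [0.5419, 0.2741, 0.3633]
tool_rot: [-2.366, -2.065, 0.005]
ft_force: [1.1, -0.5, 0.4]
width: 0.004
grip_force: 0.0
flap z 574 [-0.03640605 -0.04866729  0.04911791]
flap z 1 [ 0.09977379 -0.01640289  0.04495768]
```

View pics/c3.png

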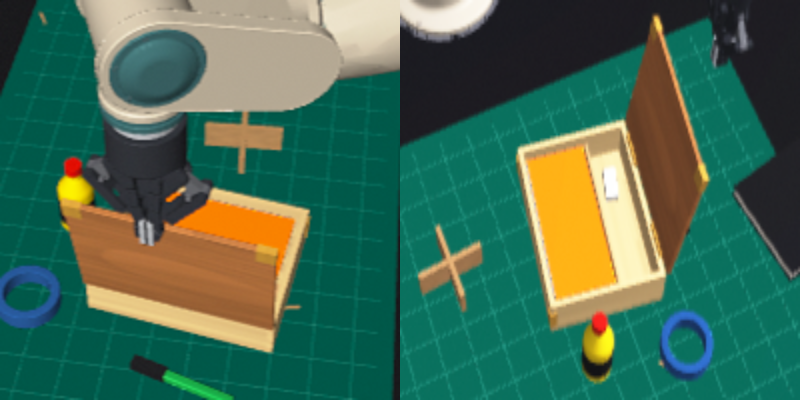

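The flap stayed flat and the eraser is in place. The fingers are behind the cover, at about (150,230) in the left panel.

```bash
python3 -m inch '[[-1,0,0,0.04,0],[-1,0,0,0.08,0],[-1,-0.02,0,0.08,0],[-1,-0.035,0,0.08,0],[-1,-0.048,0,0.08,0],[-1,-0.06,0,0.08,0],[-1,-0.07,0,0.08,0],[-1,-0.083,0,0.08,0],[-1,-0.096,0,0.081,0],[-1,-0.109,0,0.083,0]]'
python3 - <<'E'
from h import *
im,d=vision.snapshot("side"); im2,d2=vision.snapshot("scene")
cv2.imwrite("pics/c4.png",np.hstack([cv2.resize(a,(400,400)) for a in (im[130:330,180:380,::-1],im2[120:270,220:420,::-1])]))
E
```

```text
time: 6.65
position: [0.5269, 0.1623, 0.2829]
tool_rot: [2.371, 2.061, 0.0]
ft_force: [1.1, 3.1, 1.6]
width: 0.001
grip_force: 1.1
```

View pics/c4.png

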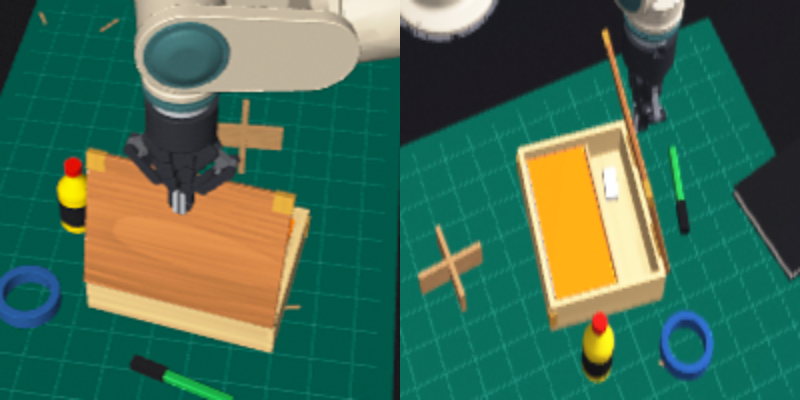

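The cover is swinging closed with a force of about 3 N.

```bash
python3 -m inch '[[-1,-0.012,0,0.003,0],[-1,-0.024,0,0.007,0],[-1,-0.035,0,0.013,0],[-1,-0.046,0,0.019,0],[-1,-0.057,0,0.027,0],[-1,-0.067,0,0.036,0],[-1,-0.076,0,0.045,0],[-1,-0.085,0,0.055,0],[-1,-0.093,0,0.065,0],[-1,-0.093,0,0.065,0]]'
python3 -m inch '[[-1,-0.006,0,0.01,0],[-1,-0.011,0,0.02,0],[-1,-0.015,0,0.03,0],[-1,-0.018,0,0.04,0],[-1,-0.021,0,0.05,0],[-1,-0.023,0,0.059,0],[-1,-0.024,0,0.066,0],[-1,-0.024,0,0.071,0],[-1,-0.024,0,0.074,0],[-1,-0.024,0,0.074,0]]'
python3 - <<'E'
from h import *
im,d=vision.snapshot("side"); im2,d2=vision.snapshot("scene")
cv2.imwrite("pics/c5.png",np.hstack([cv2.resize(a,(400,400)) for a in (im[130:330,180:380,::-1],im2[120:270,220:420,::-1])]))
E
```

```text
time: 8.0
position: [0.5136, 0.0705, 0.2166]
tool_rot: [-2.371, -2.059, 0.003]
ft_force: [-0.2, 0.6, -0.3]
width: 0.003
grip_force: 0.0
time: 9.25
position: [0.5107, 0.0474, 0.1438]
tool_rot: [-2.371, -2.061, 0.0]
ft_force: [0.1, 0.9, -0.6]
width: -0.002
grip_force: 0.0
```

View pics/c5.png

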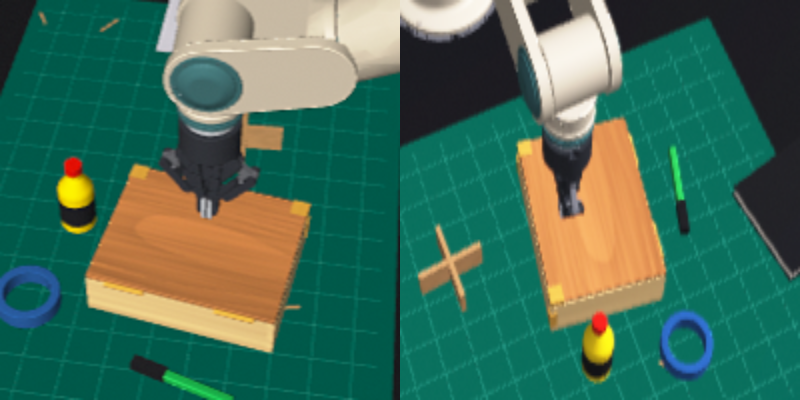

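The cover looks shut. I press a few mm more to make sure of contact.

```bash
python3 -m inch '[[-1,0,0,0.001,0],[-1,0,0,0.002,0],[-1,0,0,0.003,0],[-1,0,0,0.0035,0],[-1,0,0,0.004,0],[-1,0,0,0.004,0],[-1,0,0,0.004,0],[-1,0,0,0.004,0],[-1,0,0,0.004,0],[-1,0,0,0.004,0]]'
```

```text
time: 10.6
position: [0.5109, 0.0473, 0.1411]
tool_rot: [2.371, 2.061, 0.001]
ft_force: [-3.8, 0.3, 8.7]
width: 0.001
grip_force: 4.3
```

Firm contact at 8.7 N and at the shut height. Next I lift away and check the cover.

```bash
python3 -m inch '[[-1,0,0,-0.02,0],[-1,0,0,-0.06,0],[-1,0,0,-0.1,0],[-1,-0.05,0,-0.14,0],[-1,-0.1,0,-0.18,0],[-1,-0.15,0,-0.18,0],[-1,-0.15,0,-0.18,0],[-1,-0.15,0,-0.18,0],[-1,-0.15,0,-0.18,0],[-1,-0.15,0,-0.18,0]]'
python3 - <<'E'
from h import *
im,d=vision.snapshot("side"); im2,d2=vision.snapshot("scene")
cv2.imwrite("pics/c6.png",np.hstack([cv2.resize(a,(400,400)) for a in (im[130:330,180:380,::-1],im2[120:270,220:420,::-1])]))
c=np.array([.517,.092]); ex=np.array([.990,-.139]); ey=np.array([.139,.990])
for n,D in(("side",d),("scene",d2)):
    Q=pts(n,D); q=np.dstack([(Q[...,:2]-c)@ex,(Q[...,:2]-c)@ey,Q[...,2]]).reshape(-1,3)
    q=q[(abs(q[:,0])<.11)&(abs(q[:,1])<.085)&(q[:,2]>.04)&(q[:,2]<.12)]
    s,_,_,_=np.linalg.lstsq(np.c_[q[:,:2],np.ones(len(q))],q[:,2],rcond=None); print(n,len(q),s.round(4))
    Q=Q.reshape(-1,3);Q=Q[(Q[:,2]>.054)&(Q[:,2]<.08)&(np.hypot(*(Q[:,:2]-c).T)<.17)]; print(cv2.minAreaRect((Q[:,:2]*1000).astype(np.float32)))
E
```

```text
time: 11.85
position: [0.49, -0.1003, 0.3197]
tool_rot: [-2.369, -2.063, 0.0]
ft_force: [-0.1, 0.0, 0.5]
width: 0.002
grip_force: 0.0
side 4584 [0.0002 0.0012 0.0678]
((538.502685546875, 87.08705139160156), (199.6307373046875, 294.1570129394531), 82.08062744140625)
scene 2877 [-0.0007  0.0015  0.0678]
((536.5146484375, 88.06982421875), (195.1811065673828, 286.58612060546875), 82.00093078613281)
```

View pics/c6.png

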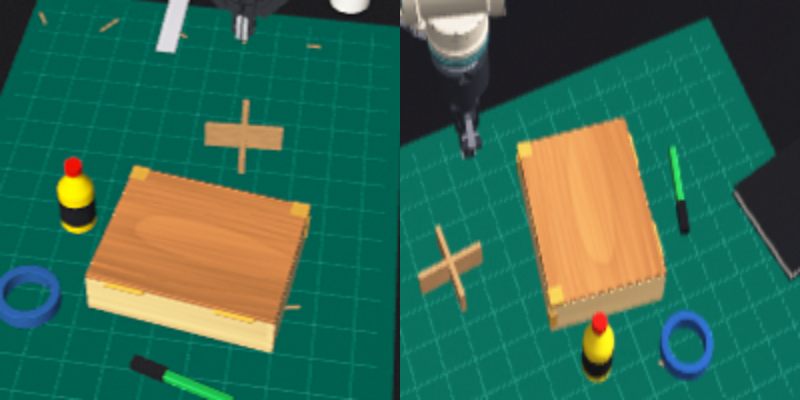

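The cover is shut: its slope is about 0.001 rad at 68 mm height. Nothing else has moved and the arm is clear.

```bash
python3 -c "from plant import bot; print(bot.sign_off())"
```

```text
the job is handed in; nothing more can be done
None
```

The job is handed in: the flap is folded flat, the cover is fully shut over it (slope about 0.001 rad measured), the case and everything else on the table look unmoved, and the arm is clear; the judge's verdict was not shown.

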